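# Snap the bedside torch back into its charging cradle

### The job

Pick up the torch from the nightstand and snap it sideways down into both spring clips of its charging cradle, level and with its dark tail towards the charging block; then slide it along the clips until the tail is fully home against the block, pressing its contact pin in, and let go. Press and push gently, only as hard as the clips need, because the cradle is thin plastic, and leave the other things where they are.

Things in the scene. Friction and masses are not known exactly. Their poses are not given: they have to be found in the camera images.
- torch: Torch lying level, 130 to 210 g. Body x = its axis, towards the head; origin on the axis. Along x: dark hexagonal tail cap -83 to -63 mm (flat end), black round barrel, 24 mm diameter, -63 to +62, orange hexagonal head +62 to +97. Hexagons 28 mm across flats lie flat: the axis starts 14 mm above the nightstand. Grip the barrel near the origin.
- holder: White charging cradle fixed to the nightstand. Body x runs along it, away from the charging block; z up; origin under the middle between the clips. Base plate x -123 to +65 mm, 66 wide, top at z 12. It stands raised by 0 to 12 mm on its plinth (origin height above the nightstand). Thin plastic: torch and cradle may press on each other with 25 N in all, the clips' own pinch (about 7 N) included.
- seat (a point): Midway between the clips on the axis of a barrel pressed home, 46 mm above the cradle's origin; axes as the cradle's. First snap in with the torch origin about 9 mm to +x of here (5 to 12 clears block and clips), then slide to -x. Sliding takes 2 to 6 N, more if also pressed down. With the tail home the torch origin is 0 to 8 mm to -x of here, as the block is set.
- clip_front (a point): Steel C-clip at x +40 mm, 12 mm long along x, on the axis of a seated barrel. Opens upward: flared lips about 40 mm apart, tops 18 mm above this point; throat 20 mm wide, 6 mm above. The sprung jaws first touch the barrel when its axis is 14 mm above here; both clips together take 6 to 11 N to pass, most at 8 mm; then the force falls until the barrel lands on the hard floor of the clip.
- clip_rear (a point): The like C-clip at x -40 mm, on the charging block's side.
- pin (a joint): Brass sprung contact pin, 8 mm wide, mid-face of the upright charging block (52 mm wide, top 16 mm above the seated axis). 0 = stands 4 mm out, 0.004 = flush; 0.6 N. The tail's end pushes it in until it meets the block's hard face. The block is adjustable, clamped with its face anywhere 83 to 91 mm to -x of the seat; the setting is not reported: feel for it.
- pill_bottle: Clear pill bottle with a white cap, 42 mm wide, 78 mm tall, upright; origin at the centre of its underside. Bystander: leave alone.
- tray: White ceramic jewellery tray, 110 x 160 mm, 18 mm high, with a brass bangle in it; origin at the centre of its underside. Bystander: leave alone.
- pin_box: Flat steel bobby pin box, 77 x 52 mm (body x by y), 26 mm high; origin at the centre of its underside. It lies between the places of torch and cradle. Bystander: leave alone.
- mirror: Purple plastic hand mirror lying flat: disc 116 mm wide centred 50 mm along body +y, handle to -y, 226 mm long in all, 12 mm high; origin on its underside. Bystander: leave alone.
- soap_dish: White soap dish with a pale green lever-top lid, 89 x 119 mm, 36 mm high; origin at the centre of its underside. Bystander: leave alone.
- tumbler: Glass tumbler, 72 mm wide, 100 mm tall, upright; origin at the centre of its underside. Bystander: leave alone.
Mind the look-alikes: they are no part of the job. What is shaped like the torch but turquoise is not meant.

How it is judged:
By the outcome, as a careful person would: the job done as asked, in the order asked, and still so for the second after the job is handed in, with the robot touching nothing.
It also fails if it takes over 50 s, if anything falls off the work surface, if the arm or the gripper's body presses on something with over 40 N, if the wrist force passes 120 N, or if a joint passes its speed limit or range.

### The arm

A 7-joint arm with a two-finger parallel gripper is mounted at the origin on the work surface. World frame = base frame: x ahead of the robot, y to its left, z up, the work surface at z = 0. Lengths are in m, angles in rad, forces in N, time in s.
With the tool pointing down it reaches from about 0.425 to 0.875 m from the base axis. Payload 4.7 kg.
Tool frame: the origin (TCP) lies midway between the tips of the shut fingers; the grasp point (between the pads) lies 19 mm behind it; z points along the fingers, y is the direction in which the jaws open and shut (so a half turn about z gives the same grasp; the last joint's range is limited). The gripper opens to 87 mm and grips with 3 to 60 N. Pads are 19 mm wide; open, the fingers measure 117 mm over their backs; the gripper's body (75 mm by 190 mm) begins 51 mm behind the grasp point.
Start: joints at [-1.176, 0.321, -0.07, 1.45, 0.023, 1.371, -0.057], TCP at [0.242, 0.603, 0.223] pointing down, gripper open.
Joint ranges: [-2.86, 2.86], [-0.3, 2.09], [-1.38, 1.24], [0.06, 2.45], [-1.56, 4.7], [0.09, 2.05], [-2.69, 2.69]. Speed limits (rad/s): [2.57, 2.57, 3.14, 3.14, 3.14, 3.14, 3.14].

### API

Orientations are given as a rotation vector (axis times angle).
In Python, from bench import ctrl, optics gives the robot as it stands. The module is installed in compiled form; this text tells all that it offers.
- The arm moves only by the tool step_arm, never from a script. Its argument "deltas" is a list of rows, each a list of 7 numbers: the turn, a rotation vector about the tool's x, y, z in degrees, then the shift along the tool's x, y, z in mm, then the finger opening in mm, from 0 to 87. A call has exactly 8 rows; each row is the pose to reach, as a shift and turn from the pose commanded when the call began, along the tool's axes at that moment; what a row does not reach only later rows make up. A row lasts 1/8 s, in which the tool goes at most 62.5 mm and 10.7 degrees, less where a joint would pass 70% of its speed; a pose out of reach is approached as far as the arm can. A call with a gripper value outside its range is refused whole. The fingers move at their own pace and stop on an object; "newtons" is the grip in N (left out, the last holds). Time passes only in rows, so rows that repeat a pose let the fingers close, or fill a call up. It gives the time, the measured TCP pose, the force and the opening at its end, in the units of the state.
- ctrl.get_state(): the state, without advancing time (a new reading comes with each control period).
- optics.get_image(name): name is "side" or "top"; returns the picture (384x512x3 uint8, red, green, blue); there is no depth.
- optics.get_calibration(name): a dict with "K" (3x3 intrinsics, pixels), "R" (3x3) and "t" (3): a world point X has camera coordinates R X + t. Camera axes: x right, y down, z forward; pixel columns grow to the right and rows downward; lengths in m; the calibration is good to about 2 mm. A picture is of the moment at which its call begins. get_calibration takes no time and is no camera call.
- ctrl.close_job(): hands the job in, once; it reports no verdict.
The state is a dict: "time": time; "joint_positions": joint angles; "qd": joint speeds; "joint_torque": joint torques, N m; "position": TCP position; "tool_rot": TCP orientation; "ft_force": force on the tool from outside, world axes, zero at the start; "torque": the same for the moment, N m; "grip_width": opening from 0.0 (shut) to 1.0 (fully open).
Only numpy, scipy, OpenCV 4.12 (cv2) and the standard library are available. Lean on these libraries where they do the work, as an engineer would, in place of code of your own. Each camera call takes 0.05 s, during which the arm holds its last target.

## Working session

There is one attempt and no reset: what is moved stays moved. The work goes in short steps, Python scripts to look and compute and a tool call to move; the robot and the scene stay as the last step left them, time stands still between calls to the robot, and variables do not carry over. Pictures are saved under pics/ and viewed, and the job is handed in when it is done.

Besides the shell and the picture viewer there is one more tool, called after ">>>" as name([rows], argument=value, ...), one row to a line, values as JSON. step_arm: Moves the arm, as the interface text tells. Its arguments: {"type":"object","properties":{"deltas":{"type":"array"},"newtons":{"type":"number"}},"required":["deltas"]}

```bash
mkdir -p pics; python3 - <<'E'
from bench import ctrl, optics
import cv2, numpy as np
s=ctrl.get_state(); print({k:np.round(v,4).tolist() for k,v in s.items()})
for n in("side","top"):
    im=optics.get_image(n); cv2.imwrite(f"pics/{n}0.png",im[:,:,::-1])
    c=optics.get_calibration(n); print(n,{k:np.round(v,4).tolist() for k,v in c.items()}, (-np.array(c["R"]).T@c["t"]).round(3))
E
```

```text
{'time': 0.0, 'joint_positions': [-1.1759, 0.3219, -0.0701, 1.4517, 0.0226, 1.3708, -0.0569], 'qd': [0.003, 0.0004, 0.0014, -0.0005, 0.0011, 0.0015, 0.0003], 'joint_torque': [0.0001, -49.1294, -0.4033, -31.2519, -0.0638, 0.044, 0.0002], 'position': [0.2414, 0.6029, 0.2214], 'tool_rot': [-0.5944, -3.0846, 0.003], 'ft_force': [0.148, 0.1967, 0.3027], 'torque': [0.0388, 0.0303, 0.0211], 'grip_width': 0.9979}
side {'K': [[445.6645, 0.0, 250.3528], [0.0, 445.6645, 191.0178], [0.0, 0.0, 1.0]], 'R': [[-0.9766, -0.2146, 0.0143], [-0.1397, 0.5824, -0.8008], [0.1636, -0.7841, -0.5987]], 't': [0.5742, 0.0752, 1.2125]} [0.373 1.03  0.778]
top {'K': [[397.4674, 0.0, 257.999], [0.0, 397.4674, 185.5044], [0.0, 0.0, 1.0]], 'R': [[0.0004, -1.0, 0.0042], [-0.9858, -0.0011, -0.1679], [0.1679, -0.004, -0.9858]], 't': [0.1126, 0.5616, 1.0635]} [0.375 0.118 1.142]
```

```bash
ls -la; ls pics
```

```text
total 12
drwxr-xr-x  3 agent agent 4096 Dec  7 06:16 .
drwxr-xr-x 23 root  root  4096 Dec  7 06:16 ..
drwxr-xr-x  2 agent agent 4096 Dec  7 06:16 pics
side0.png
top0.png
```

View pics/top0.png

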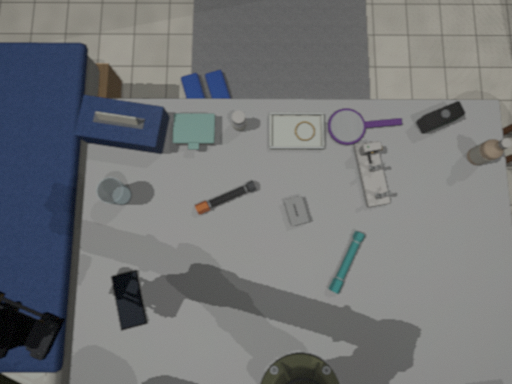

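View pics/side0.png

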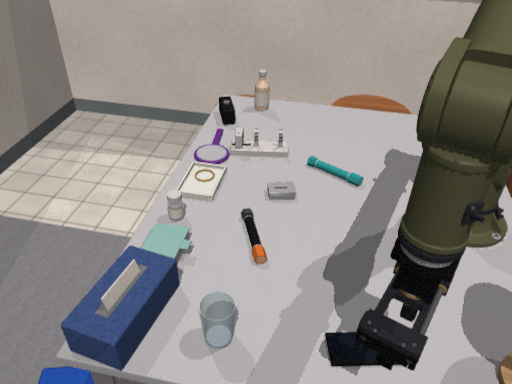

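Torch candidates in the top view are the black one with an orange head at (227,197) and the turquoise one at (347,262). The description fits the black and orange one. The cradle is at about (373,175). I'll enlarge both to confirm.

```bash
python3 - <<'E'
import cv2, numpy as np
t=cv2.imread("pics/top0.png"); s=cv2.imread("pics/side0.png")
def c(im,x,y,w,h,k): return cv2.resize(im[y:y+h,x:x+w],None,fx=k,fy=k,interpolation=cv2.INTER_CUBIC)
cv2.imwrite("pics/c_torch.png",np.hstack([c(t,190,170,75,55,5),c(s,225,200,75,55,5)[:275]*1]))
cv2.imwrite("pics/c_crad.png",np.vstack([np.hstack([c(t,345,130,65,85,6)]) ,]))
cv2.imwrite("pics/c_crad_s.png",c(s,220,120,80,45,10))
E
```

```text
(no output)
```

View pics/c_torch.png

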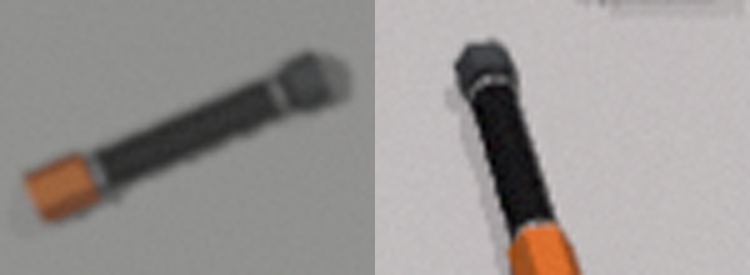

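View pics/c_crad.png

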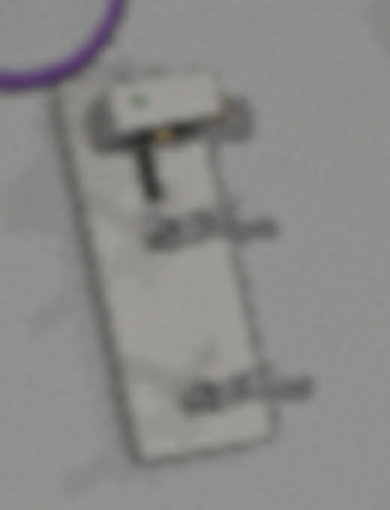

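View pics/c_crad_s.png

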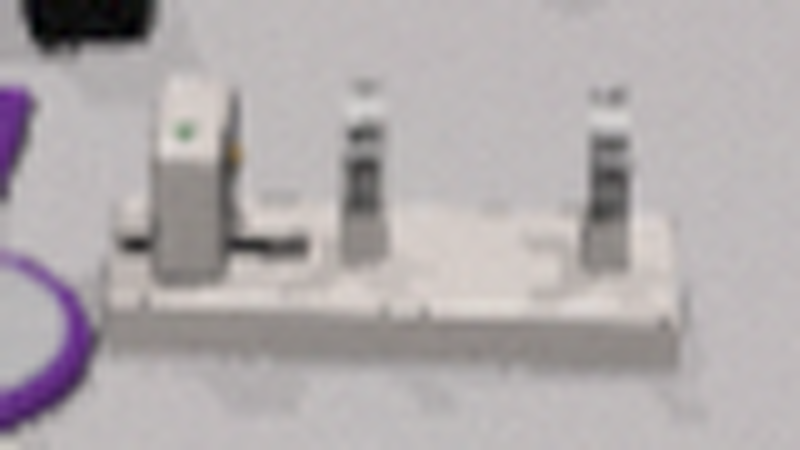

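The crops confirm it: a dark hexagonal tail at the upper right of the top view, an orange head at the lower left, and a black barrel. The cradle's block is at the far end, about (372,147) in the top view. Its +x points down the image, towards the robot. Next I'll measure.

```bash
cat > h.py <<'E'
import cv2, numpy as np
from bench import ctrl, optics
C={n:{k:np.array(v) for k,v in optics.get_calibration(n).items()} for n in("side","top")}
def ray(n,p):
    c=C[n]; o=-c["R"].T@c["t"]; d=c["R"].T@np.linalg.inv(c["K"])@np.array([p[0],p[1],1.]); return o,d/np.linalg.norm(d)
def onz(n,p,z):
    o,d=ray(n,p); return o+d*(z-o[2])/d[2]
def tri(ps,pt):
    o1,d1=ray("side",ps);o2,d2=ray("top",pt)
    A=np.stack([d1,-d2],1); s=np.linalg.lstsq(A,o2-o1,rcond=None)[0]
    a=o1+d1*s[0];b=o2+d2*s[1]; return (a+b)/2,np.linalg.norm(a-b)
def proj(n,X):
    c=C[n]; q=c["K"]@(c["R"]@np.asarray(X)+c["t"]); return q[:2]/q[2]
E
python3 - <<'E'
from h import *
for n,(x,y,w,h) in {"top":(185,170,85,55),"side":(225,200,60,75)}.items():
    im=cv2.imread(f"pics/{n}0.png"); R=im[y:y+h,x:x+w].astype(int)
    hsv=cv2.cvtColor(R.astype(np.uint8),cv2.COLOR_BGR2HSV)
    org=((hsv[...,1]>120)&(hsv[...,0]<20)&(hsv[...,2]>90)).astype(np.uint8)
    dk=(hsv[...,2]<(80 if n=="top" else 95)).astype(np.uint8)
    for nm,m in(("org",org),("dk",dk)):
        k,l,st,ce=cv2.connectedComponentsWithStats(m); i=1+np.argmax(st[1:,4])
        cn=max(cv2.findContours((l==i).astype(np.uint8),0,1)[0],key=cv2.contourArea)
        r=cv2.minAreaRect(cn); b=cv2.boxPoints(r)+[x,y]
        print(n,nm,st[i,4],ce[i]+[x,y],r[1:], b.round(1).tolist())
        # end mid points on plane z=.014
        e=[(b[j]+b[(j+1)%4])/2 for j in range(4)]
        print([onz(n,q,.014).round(4).tolist()[:2] for q in e], onz(n,ce[i]+[x,y],.014).round(4)[:2])
E
```

```text
top org 107 [202.03738318 207.13084112] ((9.284767150878906, 11.698805809020996), 68.19859313964844) [[194.8, 205.1], [205.7, 200.7], [209.1, 209.3], [198.3, 213.7]]
[[0.5166, 0.2778], [0.5105, 0.2573], [0.4919, 0.2674], [0.498, 0.2879]] [0.5044 0.2724]
top dk 381 [231.8976378  194.47244094] ((9.510505676269531, 49.24155044555664), 65.43283081054688) [[207.3, 201.0], [252.0, 180.5], [256.0, 189.2], [211.2, 209.6]]
[[0.5518, 0.1943], [0.5691, 0.1244], [0.5267, 0.1827], [0.5096, 0.2521]] [0.541  0.1877]
side org 161 [258.24223602 252.55279503] ((17.076295852661133, 12.649109840393066), 71.56504821777344) [[249.9, 247.7], [261.9, 243.7], [267.3, 259.9], [255.3, 263.9]]
[[0.5201, 0.2459], [0.4952, 0.2619], [0.4964, 0.2967], [0.5207, 0.2817]] [0.5097 0.2679]
side dk 353 [250.30311615 226.54390935] ((39.02507400512695, 10.969571113586426), 74.57783508300781) [[239.8, 209.9], [250.3, 207.0], [260.7, 244.6], [250.1, 247.5]]
[[0.5786, 0.1103], [0.5362, 0.1736], [0.521, 0.2474], [0.5604, 0.191]] [0.5488 0.1796]
```

```bash
python3 - <<'E'
import cv2, numpy as np
t=cv2.imread("pics/top0.png"); s=cv2.imread("pics/side0.png")
def c(im,x,y,w,h,k):
    r=cv2.resize(im[y:y+h,x:x+w],None,fx=k,fy=k,interpolation=cv2.INTER_LANCZOS4).astype(float)
    r=np.clip((r-r.min())*255/(r.max()-r.min())*1.1,0,255).astype(np.uint8)
    for i in range(0,w,10): cv2.putText(r,str(x+i),(i*k,10),0,.35,(0,0,255)); cv2.line(r,(i*k,0),(i*k,h*k),(0,0,255),1) if 0 else None
    for i in range(0,h,10): cv2.putText(r,str(y+i),(0,i*k+5),0,.35,(255,0,0))
    return r
cv2.imwrite("pics/e_top.png",c(t,350,137,54,75,8))
cv2.imwrite("pics/e_side.png",c(s,225,122,70,42,11))
E
```

```text
(no output)
```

View pics/e_top.png

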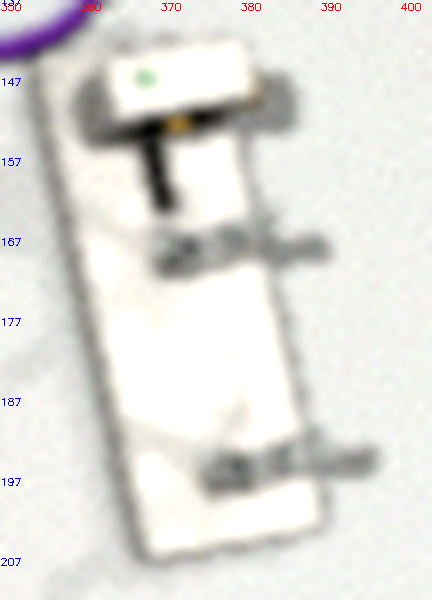

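View pics/e_side.png

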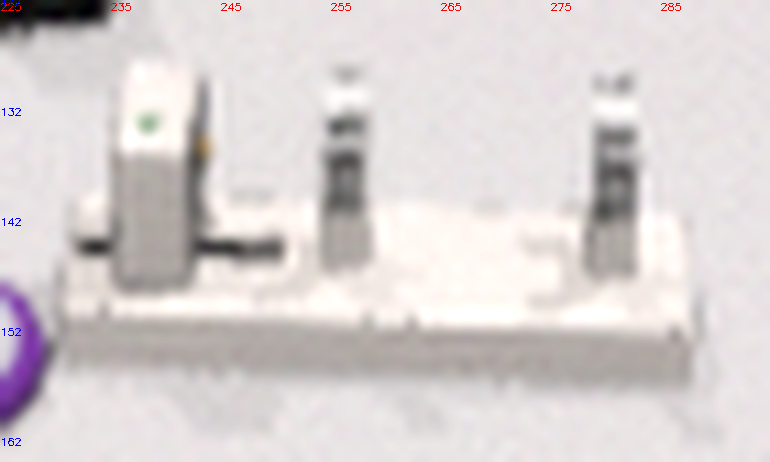

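```bash
python3 - <<'E'
from h import *
T=lambda u,v:((u+.5)/8-.5+350,(v+.5)/8-.5+137)
S=lambda u,v:((u+.5)/11-.5+225,(v+.5)/11-.5+122)
for nm,a,b in [("front+y",S(690,335),T(147,550)),("front-y",S(682,212),T(322,520)),("rear+y",S(65,308),T(35,60)),("pin",S(203,146),T(178,124)),("LED",S(149,122),T(145,77)),
 ("blk top near+y frontcorner",S(190,152),T(125,122)),("blk top far front",S(203,68),T(252,90)),("blk rear +y",S(115,152),T(110,60))]:
    p,e=tri(a,b); print(nm,np.round(a,1),np.round(b,1),p.round(4),round(e,4))
im=cv2.imread("pics/top0.png"); hsv=cv2.cvtColor(im,cv2.COLOR_BGR2HSV)
# plate left/right edges: gray profile per row
g=cv2.cvtColor(im,cv2.COLOR_BGR2GRAY)
for r in (152,158,172,176,180,184,188,200): print(r,g[r,352:398].tolist())
E
```

```text
front+y [287.3 152. ] [367.9 205.3] [ 0.5098 -0.2006  0.0168] 0.0001
front-y [286.5 140.8] [389.8 201.6] [ 0.5209 -0.2619  0.0219] 0.002
rear+y [230.5 149.5] [353.9 144.1] [ 0.6902 -0.1671  0.0195] 0.0017
pin [243.  134.8] [371.8 152.1] [ 0.6573 -0.2073  0.0561] 0.0029
LED [238.1 132.6] [367.7 146.2] [ 0.6702 -0.1922  0.0707] 0.0026
blk top near+y frontcorner [241.8 135.4] [365.2 151.8] [ 0.6559 -0.1858  0.0661] 0.0037
blk top far front [243.  127.7] [381.1 147.8] [ 0.6643 -0.2296  0.0699] 0.0005
blk rear +y [235.  135.4] [363.3 144.1] [ 0.6778 -0.1818  0.0655] 0.0027
152 [130, 124, 109, 106, 120, 132, 130, 117, 100, 94, 94, 92, 95, 93, 87, 76, 60, 56, 66, 88, 93, 79, 65, 65, 74, 84, 97, 101, 102, 102, 101, 103, 101, 103, 113, 129, 139, 142, 144, 142, 143, 144, 143, 143, 143, 143]
158 [134, 133, 126, 116, 106, 117, 133, 142, 146, 147, 146, 147, 146, 147, 141, 122, 87, 56, 81, 124, 148, 154, 154, 153, 152, 153, 153, 143, 129, 128, 139, 143, 143, 144, 143, 142, 143, 142, 144, 143, 142, 142, 143, 142, 144, 140]
172 [144, 144, 140, 134, 135, 129, 116, 105, 113, 132, 147, 152, 148, 146, 1
[... 633 characters left out ...]
[136, 138, 139, 143, 144, 140, 137, 134, 128, 113, 107, 124, 143, 153, 155, 154, 153, 153, 154, 153, 152, 153, 152, 153, 153, 153, 153, 152, 153, 154, 153, 154, 153, 146, 131, 126, 137, 142, 144, 144, 143, 143, 144, 143, 143, 142]
188 [144, 144, 144, 145, 145, 144, 141, 138, 134, 125, 111, 107, 123, 144, 152, 154, 155, 155, 155, 155, 154, 154, 154, 151, 150, 145, 144, 139, 139, 147, 152, 153, 154, 152, 145, 129, 131, 138, 145, 144, 143, 144, 144, 142, 144, 144]
200 [144, 145, 144, 144, 145, 144, 146, 144, 142, 142, 134, 130, 119, 108, 106, 128, 143, 147, 147, 146, 148, 147, 146, 144, 142, 144, 147, 150, 153, 155, 155, 154, 153, 154, 155, 154, 152, 139, 125, 130, 141, 144, 143, 144, 143, 142]
```

```bash
python3 - <<'E'
from h import *
z=.019
im=cv2.imread("pics/top0.png");g=cv2.cvtColor(im,cv2.COLOR_BGR2GRAY).astype(float)
L=[(357.8,158),(360.9,172),(361.8,176),(362.5,180),(363.3,184),(364.35,188),(367.1,200)]
R=[(379.2,158),(382.5,172),(383.6,176),(384.4,180),(385.4,184),(386.3,188),(388.9,200)]
P=[np.array([onz("top",p,z)[:2] for p in q]) for q in(L,R)]
ln=[cv2.fitLine(p.astype(np.float32),cv2.DIST_L2,0,.01,.01).ravel() for p in P]
for l in ln: print(l, np.degrees(np.arctan2(l[1],l[0])))
d=(ln[0][:2]+np.sign(ln[0][:2]@ln[1][:2])*ln[1][:2]); d/=np.linalg.norm(d); d*=-np.sign(d[0]); n=np.array([-d[1],d[0]])
a=[p.mean(0)@n for p in P]; print("dir",d,"deg",np.degrees(np.arctan2(d[1],d[0])),"width",a[0]-a[1]); c=(a[0]+a[1])/2
for u in(372,376,380,384,386): print(u,g[198:212,u])
# front edge
for p in[(372,205),(376,204.),(380,203.2),(384,202.4)]: print(onz("top",p,z)[:2]@d)
np.save("cr.npy",np.array([*d,c]))
# side front edge: near-face end corner, in side at z
for p in[(287.5,152.2),(286.8,141),(230.5,149.5),(231.4,139.7)]:
    X=onz("side",p,z)[:2]; print("side",X, X@d, X@n-c)
E
```

```text
[ 0.98547554  0.16981733  0.58372647 -0.1877798 ] 9.777199
[ 0.9849746   0.17269923  0.58379984 -0.25056127] 9.944795
dir [-0.98522615 -0.17125845] deg -170.139 width -0.06186652494368494
372 [148. 147. 148. 147. 147. 152. 153. 139. 118. 125. 136. 141. 144. 145.]
376 [108. 127. 142. 147. 148. 148. 142. 126. 120. 133. 140. 143. 144. 144.]
380 [113. 143. 153. 155. 155. 150. 134. 116. 128. 139. 144. 146. 143. 145.]
384 [147. 155. 153. 152. 152. 138. 118. 126. 136. 140. 144. 144. 145. 145.]
386 [154. 154. 155. 154. 150. 136. 124. 134. 143. 143. 145. 145. 143. 145.]
-0.4666052853531186
-0.4674613234832697
-0.4677579960655837
-0.4680548958996972
side [ 0.50854653 -0.19604808] -0.4674584562494012 -0.03566232396651037
side [ 0.52146    -0.26598032] -0.46820465159246066 0.03544828756719909
side [ 0.69120808 -0.16851155] -0.6521372494773003 -0.0315097030789393
side [ 0.70392565 -0.23001939] -0.6541331995736459 0.03126742185778514
```

```bash
cat >> h.py <<'E'
from scipy.spatial.transform import Rotation as Ro
d_=np.load("cr.npy"); D=d_[:2]; N=np.array([-D[1],D[0]]); SEAT=-0.5315*D+d_[2]*N
CAX=np.degrees(np.arctan2(D[1],D[0]))
def st():
    s=ctrl.get_state(); R=Ro.from_rotvec(s["tool_rot"]).as_matrix(); return s,np.array(s["position"]),R
def delta(pos,R1):
    s,p,R=st(); rv=np.degrees(Ro.from_matrix(R.T@R1).as_rotvec()); return rv.round(2), (R.T@(np.array(pos)-p)*1000).round(1)
def down(yaw): # tool x along yaw deg, z down
    a=np.radians(yaw); x=np.array([np.cos(a),np.sin(a),0]); z=np.array([0,0,-1.]); return np.stack([x,np.cross(z,x),z],1)
def show():
    s,p,R=st(); print("t",round(s["time"],2),"p",p.round(4),"xyaw",np.degrees(np.arctan2(R[1,0],R[0,0])).round(2),"z",R[:,2].round(4),"xz,yz",R[2,:2].round(4),"F",np.round(s["ft_force"],2),"T",np.round(s["torque"],2),"w",round(s["grip_width"],4),"q",np.round(s["joint_positions"],2))
E
python3 - <<'E'
from h import *
print("seat",SEAT,CAX); show()
for yaw in(114,-66): print(yaw,delta([.537,.199,.12],down(yaw)))
E
```

```text
seat [ 0.57774943 -0.22021589] -170.13900412987226
t 0.1 p [0.2414 0.603  0.2216] xyaw 158.19 z [-5.0e-04 -1.7e-03 -1.0e+00] xz,yz [-0.0001 -0.0018] F [ 0.55 -0.47 -0.05] T [-0.03  0.01  0.01] w 1.0001 q [-1.18  0.32 -0.07  1.45  0.02  1.37 -0.06]
114 (array([-0.09,  0.05, 44.19]), array([-424.5, -265. ,  102.1]))
-66 (array([-6.0000e-02, -1.2000e-01, -1.3581e+02]), array([-424.5, -265. ,  102.1]))
```

>>> step_arm([
  [0, 0, 6, -30, -20, 5, 87],
  [0, 0, 12, -85, -53, 15, 87],
  [0, 0, 18, -140, -88, 25, 87],
  [0, 0, 24, -195, -122, 35, 87],
  [0, 0, 30, -250, -156, 45, 87],
  [0, 0, 36, -305, -190, 60, 87],
  [0, 0, 40, -360, -225, 70, 87],
  [0, 0, 44, -405, -253, 80, 87],
], newtons=30)

```text
time: 1.1
position: [0.5182, 0.2246, 0.144]
tool_rot: [-1.709, -2.636, -0.0]
ft_force: [1.3, 0.0, 0.5]
grip_width: 1.001
```

```bash
python3 - <<'E'
from h import *
show(); print(delta([.537,.199,.06],down(114)))
for n in("top","side"): cv2.imwrite(f"pics/{n}1.png",optics.get_image(n)[:,:,::-1])
E
```

```text
t 1.1 p [0.5182 0.2246 0.144 ] xyaw 114.07 z [ 1.e-04  3.e-04 -1.e+00] xz,yz [0.0002 0.0002] F [1.34 0.   0.49] T [-0.05 -0.04  0.  ] w 1.0014 q [-0.72  0.19  0.29  1.78 -0.06  1.18  0.01]
(array([ 0.01, -0.01,  0.07]), array([-31.1,   6.7,  84. ]))
```

View pics/side1.png

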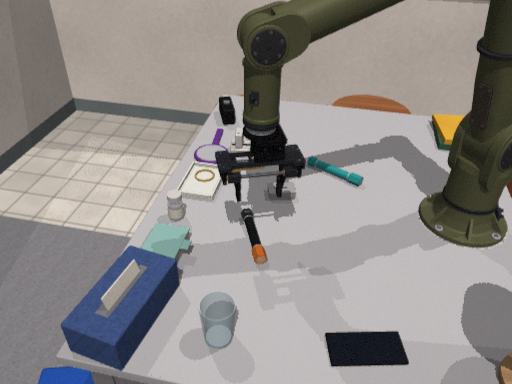

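The side view shows the gripper above and beyond the torch, with the path down clear.

>>> step_arm([
  [0, 0, 0, -16, 3, 0, 87],
  [0, 0, 0, -32, 6, 15, 87],
  [0, 0, 0, -32, 6.7, 40, 87],
  [0, 0, 0, -32, 6.7, 65, 87],
  [0, 0, 0, -32, 6.7, 90, 87],
  [0, 0, 0, -32, 6.7, 110, 87],
  [0, 0, 0, -32, 6.7, 125, 87],
  [0, 0, 0, -32, 6.7, 132, 87],
])

```text
time: 2.2
position: [0.5361, 0.1998, 0.0112]
tool_rot: [-1.706, -2.637, 0.002]
ft_force: [-0.3, -0.8, 0.4]
grip_width: 1.002
```

```bash
python3 - <<'E'
from h import *
show(); print(delta([.537,.199,.005],down(114)))
im=[optics.get_image(n)[:,:,::-1] for n in("top","side")]
c=lambda a,x,y:cv2.resize(a[y:y+100,x:x+100],None,fx=4,fy=4,interpolation=cv2.INTER_CUBIC)
cv2.imwrite("pics/g2.png",np.hstack([c(im[0],180,140),c(im[1],200,180)]))
E
```

```text
t 2.2 p [0.5361 0.1998 0.0112] xyaw 114.22 z [-1.3e-03 -7.0e-04 -1.0e+00] xz,yz [-0.0001 -0.0014] F [-0.34 -0.78  0.4 ] T [-0.07 -0.02 -0.03] w 1.0018 q [-0.65  0.36  0.29  1.87 -0.13  0.93  0.12]
(array([-0.08,  0.01,  0.22]), array([-1.1,  0.5,  6.2]))
```

View pics/g2.png

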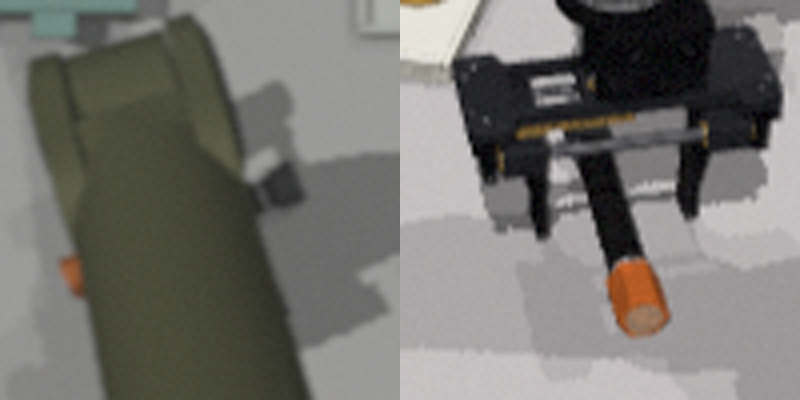

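The jaws straddle the barrel and the torch lies between the fingers. Next I descend and close.

>>> step_arm([
  [0, 0, 0, -1, 0.5, 3, 80],
  [0, 0, 0, -1, 0.5, 6, 70],
  [0, 0, 0, -1, 0.5, 6, 40],
  [0, 0, 0, -1, 0.5, 6, 10],
  [0, 0, 0, -1, 0.5, 6, 10],
  [0, 0, 0, -1, 0.5, 6, 10],
  [0, 0, 0, -1, 0.5, 6, 10],
  [0, 0, 0, -1, 0.5, 6, 10],
], newtons=40)

```text
time: 3.3
position: [0.5377, 0.1992, 0.0065]
tool_rot: [1.707, 2.637, 0.0]
ft_force: [0.7, 0.3, -0.1]
grip_width: 0.267
```

```bash
python3 - <<'E'
from h import *
show()
E
```

```text
t 3.3 p [0.5377 0.1992 0.0065] xyaw 114.18 z [ 2.e-04  2.e-04 -1.e+00] xz,yz [0.0001 0.0003] F [ 0.72  0.26 -0.1 ] T [-0.02  0.02 -0.02] w 0.267 q [-0.65  0.37  0.29  1.87 -0.13  0.92  0.13]
```

Gripped, with an opening of 23 mm on the 24 mm barrel. Now I lift.

>>> step_arm([
  [0, 0, 0, 0, 0, -10, 10],
  [0, 0, 0, 0, 0, -30, 10],
  [0, 0, 0, 0, 0, -60, 10],
  [0, 0, 0, 0, 0, -90, 10],
  [0, 0, 0, 0, 0, -120, 10],
  [0, 0, 0, 0, 0, -140, 10],
  [0, 0, 0, 0, 0, -150, 10],
  [0, 0, 0, 0, 0, -150, 10],
])

```text
time: 4.3
position: [0.5378, 0.1992, 0.157]
tool_rot: [1.707, 2.637, 0.002]
ft_force: [-0.1, -1.0, -1.8]
grip_width: 0.262
```

```bash
python3 - <<'E'
from h import *
show()
t=SEAT+.009*D  # above
print("target",t, delta([*t,.156],down(CAX)), CAX)
E
```

```text
t 4.3 p [0.5378 0.1992 0.157 ] xyaw 114.18 z [ 9.e-04  6.e-04 -1.e+00] xz,yz [0.0001 0.0011] F [-0.08 -1.   -1.81] T [-0.09  0.03 -0.01] w 0.262 q [-0.68  0.2   0.32  1.74 -0.07  1.21  0.08]
target [ 0.56888239 -0.22175721] (array([ 6.000e-02,  3.000e-02, -7.568e+01]), array([-396.8, -144.1,    0.8])) -170.13900412987226
```

>>> step_arm([
  [0, 0, -3, -15, -5, 0, 10],
  [0, 0, -9, -50, -18, 0, 10],
  [0, 0, -17, -95, -34, 0, 10],
  [0, 0, -26, -140, -50, 0, 10],
  [0, 0, -36, -190, -69, 0, 10],
  [0, 0, -45, -240, -87, 0, 10],
  [0, 0, -54, -285, -103, 0, 10],
  [0, 0, -63, -330, -120, 0, 10],
])

```text
time: 5.3
position: [0.5626, -0.1523, 0.1551]
tool_rot: [-0.069, -3.139, -0.001]
ft_force: [0.4, 0.1, -1.5]
grip_width: 0.267
```

```bash
python3 - <<'E'
from h import *
show()
t=SEAT+.009*D  # above
print(delta([*t,.13],down(CAX)))
E
```

```text
t 5.3 p [ 0.5626 -0.1523  0.1551] xyaw 177.49 z [-1.9e-03  4.0e-04 -1.0e+00] xz,yz [0.0019 0.0003] F [ 0.43  0.06 -1.51] T [ 0.08 -0.05  0.04] w 0.267 q [-0.18  0.23  0.46  1.73 -0.11  1.21  1.84]
(array([  0.03,  -0.1 , -12.37]), array([ -9.4, -69.1,  25.1]))
```

>>> step_arm([
  [0, 0, -5, -4, -28, 0, 10],
  [0, 0, -9, -7, -50, 0, 10],
  [0, 0, -11, -9, -63, 0, 10],
  [0, 0, -12.4, -9.4, -69, 5, 10],
  [0, 0, -12.4, -9.4, -69, 10, 10],
  [0, 0, -12.4, -9.4, -69, 15, 10],
  [0, 0, -12.4, -9.4, -69, 20, 10],
  [0, 0, -12.4, -9.4, -69, 20, 10],
])

```text
time: 6.3
position: [0.5691, -0.2197, 0.1359]
tool_rot: [0.263, -3.13, -0.001]
ft_force: [-0.3, -0.4, -1.5]
grip_width: 0.269
```

```bash
python3 - <<'E'
from h import *
show()
for n in("top","side"): cv2.imwrite(f"pics/{n}3.png",optics.get_image(n)[:,:,::-1])
im=[cv2.imread(f"pics/{n}3.png") for n in("top","side")]
c=lambda a,x,y:cv2.resize(a[y:y+100,x:x+100],None,fx=4,fy=4,interpolation=cv2.INTER_CUBIC)
cv2.imwrite("pics/g3.png",np.hstack([c(im[0],320,120),c(im[1],210,80)]))
E
```

```text
t 6.3 p [ 0.5691 -0.2197  0.1359] xyaw -170.38 z [-8.e-04  5.e-04 -1.e+00] xz,yz [0.0008 0.0006] F [-0.34 -0.41 -1.45] T [0.06 0.01 0.03] w 0.2694 q [-0.06  0.31  0.46  1.68 -0.15  1.19  2.18]
```

View pics/g3.png

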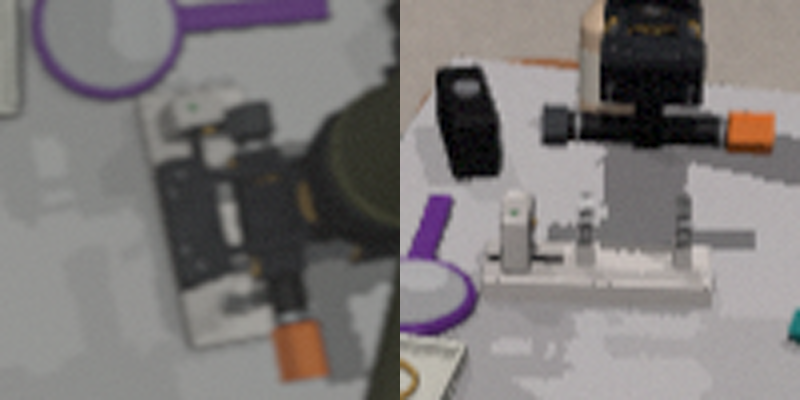

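```bash
python3 - <<'E'
from h import *
ce={}
for n,(x,y,w,h) in {"top":(380,190,30,40),"side":(385,95,30,30)}.items():
    pass
for n,(x,y,w,h) in {"top":(380,190,30,40),"side":(385-0,100,25,25)}.items():
    if n=="side": x,y,w,h=385,100,20,25
    im=cv2.imread(f"pics/{n}3.png"); hsv=cv2.cvtColor(im,cv2.COLOR_BGR2HSV)
    m=((hsv[...,1]>110)&(hsv[...,0]<18)&(hsv[...,2]>70)).astype(np.uint8)
    k,l,stt,c=cv2.connectedComponentsWithStats(m)
    for i in range(1,k):
        if stt[i,4]>60: print(n,stt[i],c[i])
    b={"top":(320+275/4-4,120+300/4,35,40),"side":(210+720/4-2,80+105/4,20,14)}[n]
    best=[i for i in range(1,k) if b[0]<=c[i][0]<=b[0]+b[2] and b[1]<=c[i][1]<=b[1]+b[3]]
    i=max(best,key=lambda i:stt[i,4]); ce[n]=c[i]; r=cv2.minAreaRect(np.argwhere(l==i)[:,::-1].astype(np.float32)); print(n,r,cv2.boxPoints(r).round(1).tolist())
p,e=tri(ce["side"],ce["top"]); s,tp,R=st(); print("head c",p,e, "rel tcp along D",(p[:2]-tp[:2])@D,"lat",(p[:2]-tp[:2])@N,"lat vs seat",(p[:2]-SEAT)@N)
for n,(x,y) in {"top":(370,140),"side":(340,100)}.items():
    im=cv2.imread(f"pics/{n}3.png"); g=cv2.cvtColor(im,cv2.COLOR_BGR2GRAY)
    if n=="top": print(g[140:160,374:394])
    else: print(g[102:120,342:362])
E
```

```text
top [388 200  14  15 151] [394.75496689 207.09271523]
top ((394.6765441894531, 207.2059326171875), (13.824529647827148, 10.914102554321289), 75.96376037597656) [[387.70001220703125, 201.8000030517578], [398.29998779296875, 199.1999969482422], [401.6000061035156, 212.60000610351562], [391.1000061035156, 215.1999969482422]]
side [332  95  78  19 828] [370.81038647 103.16545894]
side [292 108  12  10 116] [297.31034483 112.44827586]Traceback (most recent call last):
  File "<stdin>", line 14, in <module>
ValueError: max() iterable argument is empty
```

```bash
python3 - <<'E'
from h import *
p,e=tri((297.31,112.45),(394.75,207.09)); s,tp,R=st(); print("head c",p,e, "rel tcp along D",(p[:2]-tp[:2])@D,"lat",(p[:2]-tp[:2])@N,"lat vs seat",(p[:2]-SEAT)@N)
g=cv2.cvtColor(cv2.imread("pics/top3.png"),cv2.COLOR_BGR2GRAY); print(g[140:160,372:394])
g=cv2.cvtColor(cv2.imread("pics/side3.png"),cv2.COLOR_BGR2GRAY); print(g[102:120,240:262])
im=[cv2.imread(f"pics/{n}3.png") for n in("top","side")]
c=lambda a,x,y:cv2.resize(a[y:y+40,x:x+40],None,fx=10,fy=10,interpolation=cv2.INTER_CUBIC)
cv2.imwrite("pics/g3b.png",np.hstack([c(im[0],365,135),c(im[1],235,95)]))
E
```

```text
head c [ 0.49060954 -0.23191847  0.14499765] 0.0013326505716213044 rel tcp along D 0.07967882625802405 lat -0.0019102351921833675 lat vs seat -0.003393754591440164
[[133 133 134 132 130 129 135 141 145 145 145 146 145 146 146 146 146 146
  145 144 146 146]
 [131 136 134 133 130 133 137 141 142 143 145 147 146 147 146 145 147 145
  145 145 145 146]
 [132 139 142 143 143 145 147 147 142 141 144 146 146 147 145 146 146 147
  144 146 146 145]
 [137 143 147 152 153 156 156 154 148 143 145 148 147 145 147 146 147 145
  147 143 146 144]
 [142 144 146 150 154 157 156 155 145 137 135 137 135 131 133 141 143 147
  145 146 145 145]
 [142 143 142 145 149 150 146 139 124 112 107 102  98  96 103 124 140 146
  145 147 144 146]
 [144 141 143 140 134 128 114 100  86  77  72  69  63  61  74 102 133 145
  146 145 143 146]
 [143 142 139 126 105  89  72  65  60  59  63  62  64  60  62  95 128 142
  146 146 147 145]
 [142 140 135 116  84  59  58  55  58  61  64  62  62  61  63  90 125 141
  147 145 146 145]
 [134 129 121 102  75  57  56  58  60  61  62  63  63  61  60  81 119 144
  146 146 146 146]
 [108 
[... 1899 characters left out ...]
9  52   7  44  98  36  17  23
   21  22  21  18]
 [175 175 175 173 166 110  50  52  48  47  47  40  20  35  85  14  12  16
   13  10  10   5]
 [177 173 172 176 167  97  33  32  28  27  30  31   7  32  70   7   6  12
    3  13   4   7]
 [172 175 175 174 165  96  30  28  27  30  25  51 127 125 115 119  93  94
   92  60  62  61]
 [173 175 172 171 172 139 120  99  99  98  97 114 172 172 161 172 155 153
  150 137 131  98]
 [175 173 176 175 177 176 170 157 155 155 155 158 176 174 171 175 173 175
  175 173 169 140]
 [177 174 174 175 176 173 173 173 173 174 174 174 175 175 173 176 176 174
  173 176 171 143]
 [172 173 173 176 175 177 177 174 175 175 173 174 174 176 175 175 173 176
  172 169 143 112]]
```

View pics/g3b.png

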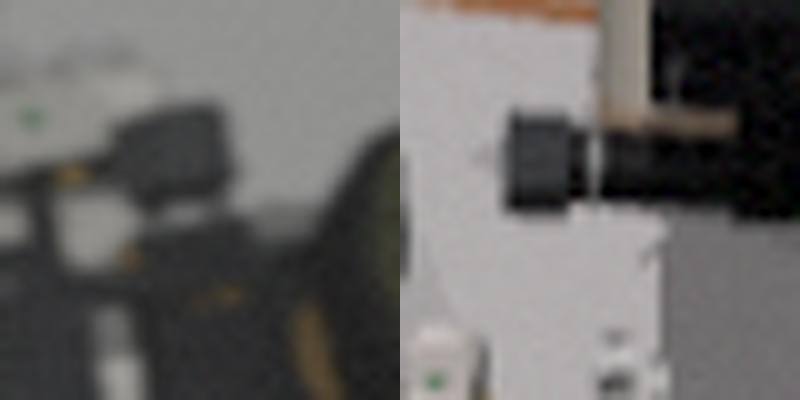

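```bash
python3 - <<'E'
from h import *
s,tp,R=st()
a,e=tri((297.31,112.45),(394.75,207.09)); b,e2=tri((248.3,111.2),(381.6,150.0))
print(a,e,b,e2)
u=b-a; print("len",np.linalg.norm(u)*1000,"yaw",np.degrees(np.arctan2(-u[1],-u[0])),"CAX",CAX,"dz",u[2])
o=a+u*79.5/152.5; print("origin",o,"along",(o[:2]-SEAT)@D,"lat",(o[:2]-SEAT)@N,"vs tcp along",(o[:2]-tp[:2])@D,"lat",(o[:2]-tp[:2])@N,"dz",o[2]-tp[2])
E
```

```text
[ 0.49060954 -0.23191847  0.14499765] 0.0013326505716213044 [ 0.64056815 -0.20704428  0.14283046] 0.003084052104953704
len 152.0230462780963 yaw -170.58188901239208 CAX -170.13900412987226 dz -0.0021671917626143733
origin [ 0.56878468 -0.21895127  0.14386787] along 0.008615728153151888 lat -0.0027812258276551345 vs tcp along 0.0004378871374705731 lat -0.001297706428398337 dz 0.007339538577237625
```

The triangulated torch is 152.0 mm between cap centres, against 152.5 mm nominal, and level to 2 mm. It sits 8.6 mm to +x of the seat and 1.5–2.8 mm off laterally. I'll correct the lateral offset and go down to just above first contact.

>>> step_arm([
  [0, 0, -0.2, 0, -1, 5, 10],
  [0, 0, -0.2, 0, -2.2, 15, 10],
  [0, 0, -0.2, 0, -2.2, 27, 10],
  [0, 0, -0.2, 0, -2.2, 39, 10],
  [0, 0, -0.2, 0, -2.2, 50, 10],
  [0, 0, -0.2, 0, -2.2, 57, 10],
  [0, 0, -0.2, 0, -2.2, 61, 10],
  [0, 0, -0.2, 0, -2.2, 62, 10],
])

```text
time: 7.4
position: [0.5697, -0.2226, 0.0743]
tool_rot: [-0.268, 3.13, -0.0]
ft_force: [-0.4, -0.2, -1.4]
grip_width: 0.26
```

```bash
cat >> h.py <<'E'
def rel():
    s,p,R=st(); F=np.array(s["ft_force"]); print("along",((p[:2]-SEAT)@D*1e3).round(2),"lat",((p[:2]-SEAT)@N*1e3).round(2),"z",(p[2]*1e3).round(2),"F D,N,z",(F[:2]@D).round(2),(F[:2]@N).round(2),F[2].round(2))
E
python3 - <<'E'
from h import *
show();rel()
for n in("top","side"): cv2.imwrite(f"pics/{n}4.png",optics.get_image(n)[:,:,::-1])
im=[cv2.imread(f"pics/{n}4.png") for n in("top","side")]
c=lambda a,x,y:cv2.resize(a[y:y+80,x:x+80],None,fx=5,fy=5,interpolation=cv2.INTER_CUBIC)
cv2.imwrite("pics/g4.png",np.hstack([c(im[0],340,135),c(im[1],220,90)]))
E
```

```text
t 7.4 p [ 0.5697 -0.2226  0.0743] xyaw -170.22 z [ 0. -0. -1.] xz,yz [-0. -0.] F [-0.37 -0.15 -1.43] T [0.04 0.   0.02] w 0.2599 q [-0.04  0.37  0.45  1.73 -0.18  1.08  2.21]
along 8.32 lat 0.97 z 74.33 F D,N,z 0.39 0.09 -1.43
```

View pics/g4.png

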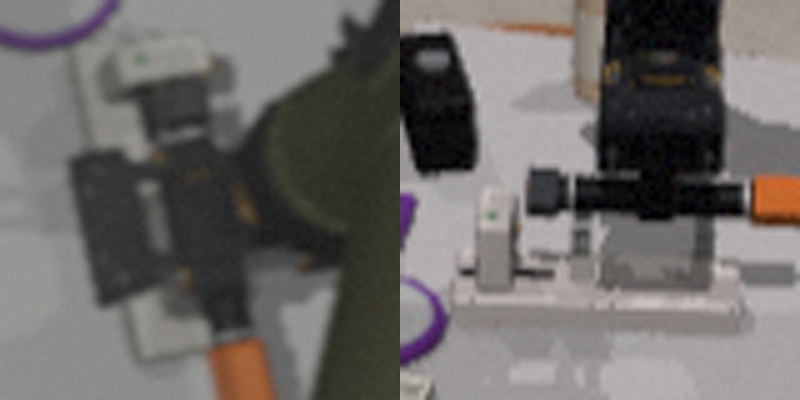

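```bash
python3 - <<'E'
from h import *
def lat(X): return ((X[:2]-SEAT)@D*1e3).round(1),((X[:2]-SEAT)@N*1e3).round(1)
im=cv2.imread("pics/top0.png"); hsv=cv2.cvtColor(im,cv2.COLOR_BGR2HSV); g=cv2.cvtColor(im,cv2.COLOR_BGR2GRAY)
for z in(.066,.069,.072): print(z,"block lat L/R mid-front edge",[lat(onz("top",p,z)) for p in((364.5,149.2),(382.0,146.0),(363.2,143.2),(380.2,141.6))])
print("pin",[lat(onz("top",(371.8,152.1),z)) for z in(.05,.053,.056)])
print("tail now",lat(onz("top",(375.6,156.),.0818)))
im=cv2.imread("pics/top4.png"); hsv=cv2.cvtColor(im,cv2.COLOR_BGR2HSV)
m=((hsv[...,1]>110)&(hsv[...,0]<18)&(hsv[...,2]>70)).astype(np.uint8); k,l,s,c=cv2.connectedComponentsWithStats(m); i=1+np.argmax(s[1:,4]); print(c[i],s[i],lat(onz("top",c[i],.0818)))
print(g[140:155,360:386])
E
```

```text
0.066 block lat L/R mid-front edge [(np.float64(-88.7), np.float64(-21.0)), (np.float64(-89.4), np.float64(29.3)), (np.float64(-106.2), np.float64(-20.9)), (np.float64(-102.6), np.float64(27.1))]
0.069 block lat L/R mid-front edge [(np.float64(-88.0), np.float64(-22.0)), (np.float64(-88.7), np.float64(28.2)), (np.float64(-105.5), np.float64(-21.8)), (np.float64(-102.0), np.float64(26.0))]
0.072 block lat L/R mid-front edge [(np.float64(-87.4), np.float64(-22.9)), (np.float64(-88.1), np.float64(27.1)), (np.float64(-104.8), np.float64(-22.8)), (np.float64(-101.3), np.float64(24.9))]
pin [(np.float64(-80.3), np.float64(2.7)), (np.float64(-79.7), np.float64(1.7)), (np.float64(-79.1), np.float64(0.7))]
tail now (np.float64(-61.3), np.float64(-0.2))
[387.91851852 209.44444444] [382 203  13  14 135] (np.float64(88.2), np.float64(0.0))
[[100 117 130 133 131 131 131 136 140 138 136 139 139 142 142 140 140 138
  140 140 141 142 143 141 143 144]
 [118 127 129 126 126 126 126 131 133 128 124 126 132 138 139 138 136 134
  137 139 138 140 142 144 142 143]
 [128 131 129 125 121 117 123 129 131 129 
[... 675 characters left out ...]
53 151 147
  145 140 136 119 105  99 100 102]
 [ 98  91  96 110 133 149 156 154 151 152 154 151 147 142 137 134 132 125
  115 110 108  98  95 102 102 102]
 [ 97  93  97 105 126 144 147 145 140 137 133 131 117 107  96  93  87  84
   86  90  90  92  94 102 103 101]
 [ 97  92  96 102 117 128 124 112  99  93  94  95  93  77  57  53  61  69
   83  91 100  98 101 100 100 102]
 [100  94  94  92  95  93  87  76  60  56  66  88  93  79  65  65  74  84
   97 101 102 102 101 103 101 103]
 [103  94  89  85  80  72  63  55  47  51  67  87  93  91  87  93 106 114
  118 114 105 109 115 116 113 118]
 [112  95  89  82  79  75  71  64  57  62  85 102 111 114 115 124 135 145
  141 127 114 119 134 136 137 135]]
```

Vision puts the torch at lateral 0.0 and the TCP at +1.0. The pin and block midline are at about +1.5. I'll nudge 0.7 mm, then go down and feel for contact.

>>> step_arm([
  [0, 0, 0, 0.5, -0.7, 2, 10],
  [0, 0, 0, 0.5, -0.7, 4, 10],
  [0, 0, 0, 0.5, -0.7, 6, 10],
  [0, 0, 0, 0.5, -0.7, 8, 10],
  [0, 0, 0, 0.5, -0.7, 9, 10],
  [0, 0, 0, 0.5, -0.7, 10, 10],
  [0, 0, 0, 0.5, -0.7, 11, 10],
  [0, 0, 0, 0.5, -0.7, 11, 10],
])

```text
time: 8.5
position: [0.5693, -0.2233, 0.0634]
tool_rot: [0.268, -3.13, -0.0]
ft_force: [0.3, -0.1, -2.1]
grip_width: 0.264
```

```bash
python3 -c "
from h import *
show();rel()"
```

```text
t 8.5 p [ 0.5693 -0.2233  0.0634] xyaw -170.22 z [-1.e-04  1.e-04 -1.e+00] xz,yz [0.0001 0.0001] F [ 0.26 -0.07 -2.09] T [ 0.08  0.   -0.02] w 0.264 q [-0.04  0.39  0.45  1.74 -0.19  1.06  2.22]
along 8.9 lat 1.58 z 63.36 F D,N,z -0.25 0.12 -2.09
```

>>> step_arm([
  [0, 0, 0, 0, 0, 0.5, 10],
  [0, 0, 0, 0, 0, 1, 10],
  [0, 0, 0, 0, 0, 1.5, 10],
  [0, 0, 0, 0, 0, 2, 10],
  [0, 0, 0, 0, 0, 2.5, 10],
  [0, 0, 0, 0, 0, 3, 10],
  [0, 0, 0, 0, 0, 3, 10],
  [0, 0, 0, 0, 0, 3, 10],
])

```text
time: 9.5
position: [0.5695, -0.2235, 0.0606]
tool_rot: [-0.268, 3.13, -0.0]
ft_force: [0.2, -0.9, 0.4]
grip_width: 0.257
```

```bash
python3 -c "
from h import *
show();rel()"
```

```text
t 9.5 p [ 0.5695 -0.2235  0.0606] xyaw -170.22 z [ 5.e-04 -1.e-04 -1.e+00] xz,yz [-0.0004 -0.0002] F [ 0.17 -0.92  0.44] T [-0.05 -0.    0.03] w 0.2574 q [-0.04  0.39  0.45  1.74 -0.19  1.05  2.22]
along 8.71 lat 1.78 z 60.6 F D,N,z -0.01 0.94 0.44
```

>>> step_arm([
  [0, 0, 0, 0, 0, 0.5, 10],
  [0, 0, 0, 0, 0, 1, 10],
  [0, 0, 0, 0, 0, 1.5, 10],
  [0, 0, 0, 0, 0, 2, 10],
  [0, 0, 0, 0, 0, 2.5, 10],
  [0, 0, 0, 0, 0, 3, 10],
  [0, 0, 0, 0, 0, 3, 10],
  [0, 0, 0, 0, 0, 3, 10],
])

```text
time: 10.5
position: [0.5697, -0.2235, 0.0578]
tool_rot: [-0.268, 3.129, -0.0]
ft_force: [-0.4, -0.6, 5.3]
grip_width: 0.265
```

```bash
python3 -c "
from h import *
show();rel()"
```

```text
t 10.5 p [ 0.5697 -0.2235  0.0578] xyaw -170.21 z [ 1.e-03 -2.e-04 -1.e+00] xz,yz [-0.0009 -0.0004] F [-0.4  -0.56  5.26] T [-0.04 -0.06  0.03] w 0.2653 q [-0.04  0.39  0.45  1.75 -0.19  1.04  2.22]
along 8.45 lat 1.82 z 57.78 F D,N,z 0.49 0.48 5.26
```

>>> step_arm([
  [0, 0, 0, 0, 0, 0.5, 10],
  [0, 0, 0, 0, 0, 1, 10],
  [0, 0, 0, 0, 0, 1.5, 10],
  [0, 0, 0, 0, 0, 2, 10],
  [0, 0, 0, 0, 0, 2.5, 10],
  [0, 0, 0, 0, 0, 3, 10],
  [0, 0, 0, 0, 0, 3, 10],
  [0, 0, 0, 0, 0, 3, 10],
])

```text
time: 11.5
position: [0.5698, -0.2234, 0.0548]
tool_rot: [-0.268, 3.129, -0.0]
ft_force: [-0.1, -0.2, 5.2]
grip_width: 0.268
```

```bash
python3 -c "
from h import *
show();rel()"
```

```text
t 11.5 p [ 0.5698 -0.2234  0.0548] xyaw -170.21 z [ 1.1e-03 -2.0e-04 -1.0e+00] xz,yz [-0.0011 -0.0004] F [-0.07 -0.17  5.17] T [-0.04 -0.09  0.05] w 0.2676 q [-0.04  0.4   0.45  1.75 -0.19  1.04  2.22]
along 8.39 lat 1.82 z 54.81 F D,N,z 0.1 0.16 5.17
```

>>> step_arm([
  [0, 0, 0, 0, 0, 0.5, 10],
  [0, 0, 0, 0, 0, 1, 10],
  [0, 0, 0, 0, 0, 1.5, 10],
  [0, 0, 0, 0, 0, 2, 10],
  [0, 0, 0, 0, 0, 2.5, 10],
  [0, 0, 0, 0, 0, 3, 10],
  [0, 0, 0, 0, 0, 3, 10],
  [0, 0, 0, 0, 0, 3, 10],
])

```text
time: 12.5
position: [0.5692, -0.2234, 0.0511]
tool_rot: [0.268, -3.13, 0.0]
ft_force: [2.9, -1.9, -1.1]
grip_width: 0.268
```

```bash
python3 -c "
from h import *
show();rel()"
```

```text
t 12.5 p [ 0.5692 -0.2234  0.0511] xyaw -170.22 z [-1.e-04 -1.e-04 -1.e+00] xz,yz [ 0.0001 -0.0001] F [ 2.89 -1.95 -1.08] T [-0.25 -0.58  0.02] w 0.2675 q [-0.03  0.4   0.45  1.75 -0.2   1.03  2.22]
along 8.92 lat 1.64 z 51.06 F D,N,z -2.51 2.41 -1.08
```

>>> step_arm([
  [0, 0, 0, 0, -0.1, 0.3, 10],
  [0, 0, 0, 0, -0.2, 0.6, 10],
  [0, 0, 0, 0, -0.2, 0.9, 10],
  [0, 0, 0, 0, -0.2, 1.2, 10],
  [0, 0, 0, 0, -0.2, 1.5, 10],
  [0, 0, 0, 0, -0.2, 1.5, 10],
  [0, 0, 0, 0, -0.2, 1.5, 10],
  [0, 0, 0, 0, -0.2, 1.5, 10],
])

```text
time: 13.5
position: [0.569, -0.2235, 0.0496]
tool_rot: [0.268, -3.129, -0.0]
ft_force: [1.0, -1.1, -1.0]
grip_width: 0.262
```

```bash
python3 -c "
from h import *
show();rel()"
```

```text
t 13.5 p [ 0.569  -0.2235  0.0496] xyaw -170.22 z [-8.e-04  2.e-04 -1.e+00] xz,yz [0.0007 0.0004] F [ 1.04 -1.13 -1.02] T [-0.21 -0.19  0.09] w 0.2624 q [-0.03  0.4   0.44  1.75 -0.2   1.03  2.22]
along 9.22 lat 1.69 z 49.61 F D,N,z -0.84 1.29 -1.02
```

>>> step_arm([
  [0, 0, 0, 0, -0.1, 0.2, 10],
  [0, 0, 0, 0, -0.1, 0.4, 10],
  [0, 0, 0, 0, -0.1, 0.6, 10],
  [0, 0, 0, 0, -0.1, 0.8, 10],
  [0, 0, 0, 0, -0.1, 1, 10],
  [0, 0, 0, 0, -0.1, 1, 10],
  [0, 0, 0, 0, -0.1, 1, 10],
  [0, 0, 0, 0, -0.1, 1, 10],
])

```text
time: 14.5
position: [0.5692, -0.2236, 0.0488]
tool_rot: [0.268, -3.13, -0.0]
ft_force: [-1.1, -0.3, -1.0]
grip_width: 0.267
```

```bash
python3 -c "
from h import *
show();rel()
for n in('top','side'): cv2.imwrite(f'pics/{n}5.png',optics.get_image(n)[:,:,::-1])
im=[cv2.imread(f'pics/{n}5.png') for n in('top','side')]
c=lambda a,x,y:cv2.resize(a[y:y+80,x:x+80],None,fx=5,fy=5,interpolation=cv2.INTER_CUBIC)
cv2.imwrite('pics/g5.png',np.hstack([c(im[0],340,135),c(im[1],220,100)]))"
```

```text
t 14.5 p [ 0.5692 -0.2236  0.0488] xyaw -170.22 z [-4.e-04  2.e-04 -1.e+00] xz,yz [0.0003 0.0003] F [-1.06 -0.31 -0.99] T [-0.04  0.14  0.07] w 0.267 q [-0.03  0.4   0.44  1.75 -0.2   1.03  2.22]
along 9.01 lat 1.82 z 48.76 F D,N,z 1.1 0.12 -0.99
```

View pics/g5.png

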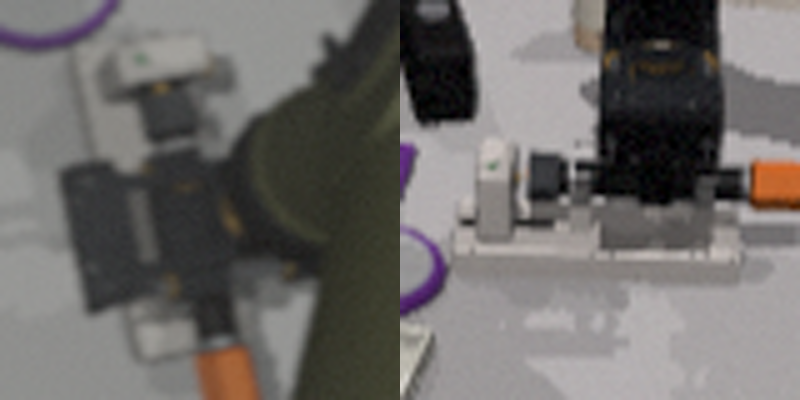

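Both clips now straddle the barrel, and the tail sits just short of the block. There's no sign of the floor yet, so I continue down gently.

>>> step_arm([
  [0, 0, 0, 0, 0, 0.2, 10],
  [0, 0, 0, 0, 0, 0.4, 10],
  [0, 0, 0, 0, 0, 0.6, 10],
  [0, 0, 0, 0, 0, 0.8, 10],
  [0, 0, 0, 0, 0, 0.8, 10],
  [0, 0, 0, 0, 0, 0.8, 10],
  [0, 0, 0, 0, 0, 0.8, 10],
  [0, 0, 0, 0, 0, 0.8, 10],
])

```text
time: 15.6
position: [0.5695, -0.2235, 0.0481]
tool_rot: [-0.268, 3.13, 0.0]
ft_force: [-0.1, -0.3, -2.7]
grip_width: 0.265
```

```bash
python3 -c "
from h import *
show();rel()"
```

```text
t 15.6 p [ 0.5695 -0.2235  0.0481] xyaw -170.21 z [ 3.e-04  1.e-04 -1.e+00] xz,yz [-0.0003  0.    ] F [-0.08 -0.33 -2.72] T [-0.01  0.03  0.09] w 0.2655 q [-0.03  0.4   0.44  1.75 -0.2   1.03  2.22]
along 8.7 lat 1.85 z 48.15 F D,N,z 0.13 0.31 -2.72
```

>>> step_arm([
  [0, 0, 0, 0, 0, 0.2, 10],
  [0, 0, 0, 0, 0, 0.4, 10],
  [0, 0, 0, 0, 0, 0.6, 10],
  [0, 0, 0, 0, 0, 0.8, 10],
  [0, 0, 0, 0, 0, 0.8, 10],
  [0, 0, 0, 0, 0, 0.8, 10],
  [0, 0, 0, 0, 0, 0.8, 10],
  [0, 0, 0, 0, 0, 0.8, 10],
])

```text
time: 16.6
position: [0.5695, -0.2236, 0.0474]
tool_rot: [-0.268, 3.13, 0.0]
ft_force: [-0.5, 0.2, -1.2]
grip_width: 0.264
```

```bash
python3 -c "
from h import *
show();rel()"
```

```text
t 16.6 p [ 0.5695 -0.2236  0.0474] xyaw -170.22 z [ 3.e-04  1.e-04 -1.e+00] xz,yz [-0.0003  0.0001] F [-0.5   0.25 -1.24] T [ 0.12 -0.11  0.09] w 0.2641 q [-0.03  0.4   0.44  1.75 -0.2   1.03  2.22]
along 8.72 lat 1.88 z 47.39 F D,N,z 0.45 -0.33 -1.24
```

>>> step_arm([
  [0, 0, 0, 0, 0, 0.2, 10],
  [0, 0, 0, 0, 0, 0.4, 10],
  [0, 0, 0, 0, 0, 0.6, 10],
  [0, 0, 0, 0, 0, 0.8, 10],
  [0, 0, 0, 0, 0, 0.8, 10],
  [0, 0, 0, 0, 0, 0.8, 10],
  [0, 0, 0, 0, 0, 0.8, 10],
  [0, 0, 0, 0, 0, 0.8, 10],
])

```text
time: 17.6
position: [0.5695, -0.2236, 0.0473]
tool_rot: [-0.268, 3.13, 0.001]
ft_force: [-2.7, 1.6, 7.1]
grip_width: 0.262
```

```bash
python3 -c "
from h import *
show();rel()"
```

```text
t 17.6 p [ 0.5695 -0.2236  0.0473] xyaw -170.22 z [ 5.e-04  4.e-04 -1.e+00] xz,yz [-0.0006  0.0003] F [-2.69  1.59  7.05] T [0.41 0.43 0.09] w 0.2617 q [-0.03  0.4   0.44  1.75 -0.2   1.03  2.23]
along 8.66 lat 1.9 z 47.29 F D,N,z 2.38 -2.03 7.05
```

Floor reached: z stopped at 47.3 with about 8.7 N of push. I relieve that push, then slide towards the block.

>>> step_arm([
  [0, 0, 0, 0, 0.1, -0.3, 10],
  [0, 0, 0, 0, 0.1, -0.7, 10],
  [0, 0, 0, -1, 0.1, -0.7, 10],
  [0, 0, 0, -2, 0.1, -0.7, 10],
  [0, 0, 0, -3, 0.1, -0.7, 10],
  [0, 0, 0, -4, 0.1, -0.7, 10],
  [0, 0, 0, -5, 0.1, -0.7, 10],
  [0, 0, 0, -6, 0.1, -0.7, 10],
])

```text
time: 18.6
position: [0.5723, -0.2234, 0.0472]
tool_rot: [0.265, -3.125, -0.001]
ft_force: [-9.0, 0.8, 9.8]
grip_width: 0.264
```

```bash
python3 -c "
from h import *
show();rel()"
```

```text
t 18.6 p [ 0.5723 -0.2234  0.0472] xyaw -170.29 z [-5.5e-03  5.0e-04 -1.0e+00] xz,yz [0.0053 0.0014] F [-9.05  0.81  9.8 ] T [0.23 1.79 0.07] w 0.2637 q [-0.03  0.41  0.44  1.74 -0.2   1.04  2.22]
along 5.87 lat 2.23 z 47.25 F D,N,z 8.78 -2.34 9.8
```

>>> step_arm([
  [0, 0, 0, 0, 0, -0.3, 10],
  [0, 0, 0, 0, 0, -0.6, 10],
  [0, 0, 0, 0, 0, -0.8, 10],
  [0, 0, 0, 0, 0, -0.8, 10],
  [0, 0, 0, 0, 0, -0.8, 10],
  [0, 0, 0, 0, 0, -0.8, 10],
  [0, 0, 0, 0, 0, -0.8, 10],
  [0, 0, 0, 0, 0, -0.8, 10],
])

```text
time: 19.6
position: [0.5725, -0.2234, 0.0473]
tool_rot: [0.266, -3.125, -0.001]
ft_force: [-6.0, 0.1, 5.1]
grip_width: 0.267
```

```bash
python3 -c "
from h import *
show();rel()"
```

```text
t 19.6 p [ 0.5725 -0.2234  0.0473] xyaw -170.29 z [-5.1e-03  2.0e-04 -1.0e+00] xz,yz [0.005 0.001] F [-6.02  0.07  5.14] T [0.09 1.32 0.08] w 0.2674 q [-0.03  0.41  0.44  1.74 -0.2   1.04  2.22]
along 5.67 lat 2.2 z 47.3 F D,N,z 5.92 -1.1 5.14
```

>>> step_arm([
  [0, 0, 0, 0, 0, -0.4, 10],
  [0, 0, 0, 0, 0, -0.8, 10],
  [0, 0, 0, 0, 0, -1.0, 10],
  [0, 0, 0, 0, 0, -1.0, 10],
  [0, 0, 0, 0, 0, -1.0, 10],
  [0, 0, 0, 0, 0, -1.0, 10],
  [0, 0, 0, 0, 0, -1.0, 10],
  [0, 0, 0, 0, 0, -1.0, 10],
])

```text
time: 20.6
position: [0.5748, -0.2225, 0.0486]
tool_rot: [0.268, -3.129, -0.0]
ft_force: [-2.1, -1.4, -8.9]
grip_width: 0.266
```

```bash
python3 -c "
from h import *
show();rel()"
```

```text
t 20.6 p [ 0.5748 -0.2225  0.0486] xyaw -170.22 z [-9.e-04  1.e-04 -1.e+00] xz,yz [0.0008 0.0003] F [-2.08 -1.41 -8.9 ] T [-0.32  0.42  0.07] w 0.2664 q [-0.03  0.41  0.44  1.74 -0.2   1.03  2.22]
along 3.28 lat 1.73 z 48.61 F D,N,z 2.3 1.03 -8.9
```

It slid freely to +3.3 mm, but now pulls up slightly. I lower it 0.8 mm and go on sliding in small steps.

>>> step_arm([
  [0, 0, 0, 0, 0, 0.4, 10],
  [0, 0, 0, -0.3, 0, 0.8, 10],
  [0, 0, 0, -0.7, 0, 0.8, 10],
  [0, 0, 0, -1.1, 0, 0.8, 10],
  [0, 0, 0, -1.5, 0, 0.8, 10],
  [0, 0, 0, -1.8, 0, 0.8, 10],
  [0, 0, 0, -2, 0, 0.8, 10],
  [0, 0, 0, -2, 0, 0.8, 10],
])

```text
time: 21.6
position: [0.5776, -0.2221, 0.0485]
tool_rot: [-0.268, 3.129, -0.0]
ft_force: [-3.4, -0.5, -2.9]
grip_width: 0.265
```

```bash
python3 -c "
from h import *
show();rel()"
```

```text
t 21.6 p [ 0.5776 -0.2221  0.0485] xyaw -170.21 z [ 8.e-04 -0.e+00 -1.e+00] xz,yz [-0.0008 -0.0001] F [-3.43 -0.55 -2.89] T [-0.11  0.77  0.05] w 0.2653 q [-0.03  0.42  0.44  1.74 -0.2   1.03  2.22]
along 0.46 lat 1.85 z 48.49 F D,N,z 3.47 -0.05 -2.89
```

>>> step_arm([
  [0, 0, 0, -0.3, 0, 0.1, 10],
  [0, 0, 0, -0.6, 0, 0.2, 10],
  [0, 0, 0, -0.9, 0, 0.3, 10],
  [0, 0, 0, -1.2, 0, 0.3, 10],
  [0, 0, 0, -1.5, 0, 0.3, 10],
  [0, 0, 0, -1.8, 0, 0.3, 10],
  [0, 0, 0, -2, 0, 0.3, 10],
  [0, 0, 0, -2, 0, 0.3, 10],
])

```text
time: 22.6
position: [0.5782, -0.2221, 0.0479]
tool_rot: [0.267, -3.128, -0.001]
ft_force: [-6.6, -1.4, 0.3]
grip_width: 0.263
```

```bash
python3 -c "
from h import *
show();rel()
for n in('top','side'): cv2.imwrite(f'pics/{n}6.png',optics.get_image(n)[:,:,::-1])
im=[cv2.imread(f'pics/{n}6.png') for n in('top','side')]
c=lambda a,x,y:cv2.resize(a[y:y+50,x:x+50],None,fx=8,fy=8,interpolation=cv2.INTER_CUBIC)
cv2.imwrite('pics/g6.png',np.hstack([c(im[0],350,135),c(im[1],230,110)]))"
```

```text
t 22.6 p [ 0.5782 -0.2221  0.0479] xyaw -170.24 z [-1.8e-03  3.0e-04 -1.0e+00] xz,yz [0.0018 0.0006] F [-6.57 -1.4   0.26] T [-0.02  1.35  0.16] w 0.2625 q [-0.03  0.42  0.44  1.73 -0.2   1.04  2.22]
along -0.13 lat 1.91 z 47.85 F D,N,z 6.72 0.26 0.26
```

View pics/g6.png

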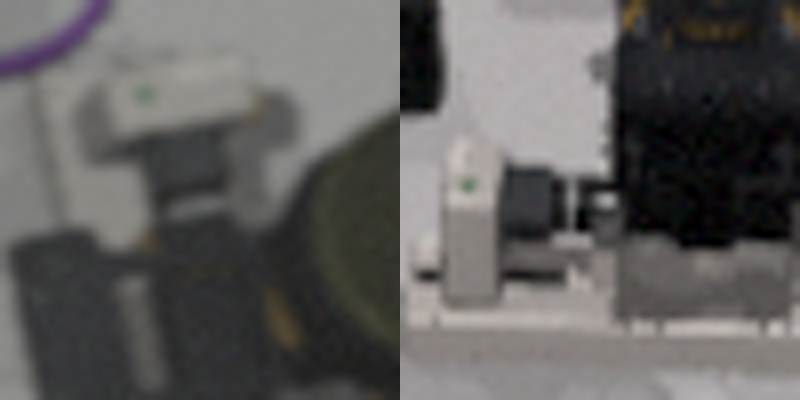

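In both pictures the tail is at or very near the block face: side view around (292,137), top view around (372,152). The slide force has risen to 6.7 N. To tell stiction from the block, I unload the vertical force and push a little further.

>>> step_arm([
  [0, 0, 0, 0, 0, -0.2, 10],
  [0, 0, 0, 0, 0, -0.4, 10],
  [0, 0, 0, -0.2, 0, -0.4, 10],
  [0, 0, 0, -0.4, 0, -0.4, 10],
  [0, 0, 0, -0.6, 0, -0.4, 10],
  [0, 0, 0, -0.8, 0, -0.4, 10],
  [0, 0, 0, -0.8, 0, -0.4, 10],
  [0, 0, 0, -0.8, 0, -0.4, 10],
])

```text
time: 23.7
position: [0.5782, -0.222, 0.0479]
tool_rot: [0.267, -3.127, -0.001]
ft_force: [-7.3, -0.5, 1.7]
grip_width: 0.266
```

```bash
python3 -c "
from h import *
show();rel()"
```

```text
t 23.7 p [ 0.5782 -0.222   0.0479] xyaw -170.25 z [-3.3e-03  4.0e-04 -1.0e+00] xz,yz [0.0032 0.001 ] F [-7.29 -0.5   1.67] T [-0.    1.54  0.13] w 0.2662 q [-0.03  0.42  0.44  1.73 -0.2   1.04  2.22]
along -0.14 lat 1.87 z 47.86 F D,N,z 7.27 -0.76 1.67
```

```bash
python3 - <<'E'
from h import *
def lat(X): return ((X[:2]-SEAT)@D*1e3).round(1),((X[:2]-SEAT)@N*1e3).round(1)
ims={n:cv2.imread(f"pics/{n}6.png") for n in("top","side")}
ce={}
for n in ims:
    hsv=cv2.cvtColor(ims[n],cv2.COLOR_BGR2HSV)
    m=((hsv[...,1]>110)&(hsv[...,0]<18)&(hsv[...,2]>70)).astype(np.uint8); k,l,s,c=cv2.connectedComponentsWithStats(m)
    for i in range(1,k):
        if s[i,4]>60: print(n,s[i],c[i])
    cand=[i for i in range(1,k) if s[i,4]>60 and (n=="top" or c[i][1]<180 and c[i][1]>115)]
    if cand: ce[n]=c[max(cand,key=lambda i:s[i,4])]
print(ce)
p,e=tri(ce["side"],ce["top"]); print("head centre",p,e,lat(p),"-> origin along",lat(p)[0]-79.5)
c=lambda a,x,y:cv2.resize(a[y:y+30,x:x+30],None,fx=13,fy=13,interpolation=cv2.INTER_LANCZOS4)
cv2.imwrite('pics/g6b.png',np.hstack([c(ims["top"],358,138),c(ims["side"],233,122)]))
E
```

```text
top [379 201  12  14 130] [384.52307692 207.53076923]
side [332  95  79  19 826] [370.88983051 103.20581114]
side [287 132  12  10 104] [292.40384615 136.875     ]
{'top': array([384.52307692, 207.53076923]), 'side': array([292.40384615, 136.875     ])}
head centre [ 0.49990574 -0.23527449  0.05474906] 0.0016157813993661323 (np.float64(79.3), np.float64(1.5)) -> origin along -0.20000000000000284
```

View pics/g6b.png

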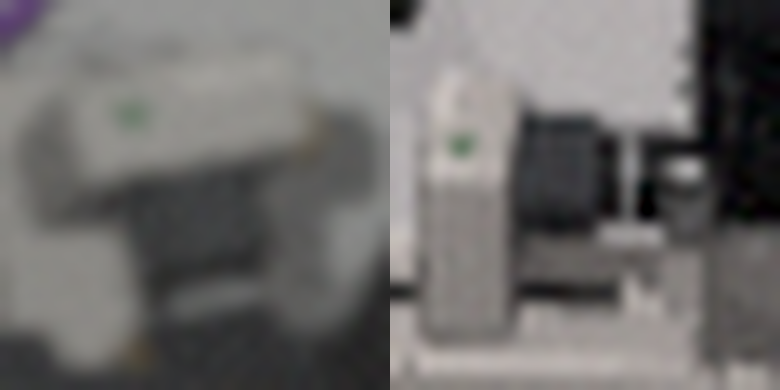

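The tail's end looks flush with the block face in both views, and all of the 20 mm cap is visible. One more check: take off the remaining downward load and see whether the tail creeps.

>>> step_arm([
  [0, 0, 0, 0, 0, -0.2, 10],
  [0, 0, 0, 0, 0, -0.4, 10],
  [0, 0, 0, 0, 0, -0.6, 10],
  [0, 0, 0, -0.2, 0, -0.7, 10],
  [0, 0, 0, -0.4, 0, -0.7, 10],
  [0, 0, 0, -0.4, 0, -0.7, 10],
  [0, 0, 0, -0.4, 0, -0.7, 10],
  [0, 0, 0, -0.4, 0, -0.7, 10],
])

```text
time: 24.7
position: [0.5782, -0.222, 0.0479]
tool_rot: [0.267, -3.126, -0.001]
ft_force: [-7.0, -0.9, -2.2]
grip_width: 0.26
```

```bash
python3 -c "
from h import *
show();rel()"
```

```text
t 24.7 p [ 0.5782 -0.222   0.0479] xyaw -170.25 z [-4.2e-03  3.0e-04 -1.0e+00] xz,yz [0.0041 0.001 ] F [-6.97 -0.92 -2.15] T [-0.21  1.45  0.16] w 0.26 q [-0.03  0.42  0.44  1.73 -0.2   1.04  2.22]
along -0.13 lat 1.87 z 47.94 F D,N,z 7.03 -0.28 -2.15
```

There was no vertical load, 7 N of axial push (more than sliding needs) and no motion, so the tail is on the hard face. Next I relax most of the axial push and press down lightly to confirm the barrel is on the clip floor.

>>> step_arm([
  [0, 0, 0, 0.4, 0, 0.2, 10],
  [0, 0, 0, 0.8, 0, 0.4, 10],
  [0, 0, 0, 1.2, 0, 0.6, 10],
  [0, 0, 0, 1.2, 0, 0.9, 10],
  [0, 0, 0, 1.2, 0, 1.1, 10],
  [0, 0, 0, 1.2, 0, 1.1, 10],
  [0, 0, 0, 1.2, 0, 1.1, 10],
  [0, 0, 0, 1.2, 0, 1.1, 10],
])

```text
time: 25.7
position: [0.5782, -0.2221, 0.0479]
tool_rot: [0.267, -3.128, -0.001]
ft_force: [-6.7, -1.0, 1.2]
grip_width: 0.264
```

```bash
python3 -c "
from h import *
show();rel()"
```

```text
t 25.7 p [ 0.5782 -0.2221  0.0479] xyaw -170.24 z [-1.8e-03  3.0e-04 -1.0e+00] xz,yz [0.0017 0.0006] F [-6.71 -1.01  1.19] T [-0.03  1.34  0.1 ] w 0.2636 q [-0.03  0.42  0.44  1.73 -0.2   1.04  2.22]
along -0.13 lat 1.91 z 47.86 F D,N,z 6.78 -0.16 1.19
```

>>> step_arm([
  [0, 0, 0, 0.4, 0, 0, 10],
  [0, 0, 0, 0.8, 0, 0, 10],
  [0, 0, 0, 1.0, 0, 0, 10],
  [0, 0, 0, 1.0, 0, 0, 10],
  [0, 0, 0, 1.0, 0, 0, 10],
  [0, 0, 0, 1.0, 0, 0, 10],
  [0, 0, 0, 1.0, 0, 0, 10],
  [0, 0, 0, 1.0, 0, 0, 10],
])

```text
time: 26.7
position: [0.5782, -0.222, 0.0479]
tool_rot: [-0.268, 3.13, -0.0]
ft_force: [-4.8, -0.5, -1.8]
grip_width: 0.264
```

```bash
python3 -c "
from h import *
show();rel()"
```

```text
t 26.7 p [ 0.5782 -0.222   0.0479] xyaw -170.22 z [ 1.e-04 -0.e+00 -1.e+00] xz,yz [-0.0001 -0.    ] F [-4.77 -0.51 -1.82] T [-0.19  0.89  0.1 ] w 0.2638 q [-0.03  0.42  0.44  1.73 -0.2   1.03  2.22]
along -0.17 lat 1.87 z 47.91 F D,N,z 4.78 -0.31 -1.82
```

Axial push is down to 4.8 N, vertical load is zero and the tool is level. Releasing.

>>> step_arm([
  [0, 0, 0, 0, 0, 0, 24],
  [0, 0, 0, 0, 0, 0, 28],
  [0, 0, 0, 0, 0, 0, 34],
  [0, 0, 0, 0, 0, 0, 40],
  [0, 0, 0, 0, 0, 0, 46],
  [0, 0, 0, 0, 0, 0, 50],
  [0, 0, 0, 0, 0, 0, 50],
  [0, 0, 0, 0, 0, 0, 50],
])

```text
time: 27.7
position: [0.5782, -0.222, 0.0479]
tool_rot: [-0.268, 3.13, 0.0]
ft_force: [0.5, -0.6, 0.6]
grip_width: 0.571
```

```bash
python3 -c "
from h import *
show();rel()"
```

```text
t 27.7 p [ 0.5782 -0.222   0.0479] xyaw -170.22 z [ 1.e-04  0.e+00 -1.e+00] xz,yz [-0.0001  0.    ] F [ 0.53 -0.58  0.63] T [ 0.09  0.   -0.01] w 0.5705 q [-0.03  0.42  0.44  1.73 -0.2   1.03  2.22]
along -0.18 lat 1.86 z 47.94 F D,N,z -0.42 0.66 0.63
```

>>> step_arm([
  [0, 0, 0, 0, 0, -10, 50],
  [0, 0, 0, 0, 0, -30, 50],
  [0, 0, 0, 0, 0, -60, 50],
  [0, 0, 0, 0, 0, -95, 50],
  [0, 0, 0, 0, 0, -130, 50],
  [0, 0, 0, 30, 40, -150, 50],
  [0, 0, 0, 50, 90, -160, 50],
  [0, 0, 0, 60, 130, -160, 50],
])

```text
time: 28.7
position: [0.4968, -0.1031, 0.2108]
tool_rot: [-0.267, 3.126, 0.001]
ft_force: [0.2, 0.3, -0.8]
grip_width: 0.571
```

>>> step_arm([
  [0, 0, 0, 0, 50, 0, 50],
  [0, 0, 0, 0, 100, 0, 50],
  [0, 0, 0, 0, 150, 0, 50],
  [0, 0, 0, 0, 200, 0, 50],
  [0, 0, 0, 0, 220, 0, 50],
  [0, 0, 0, 0, 220, 0, 50],
  [0, 0, 0, 0, 220, 0, 50],
  [0, 0, 0, 0, 220, 0, 50],
])

```text
time: 29.7
position: [0.4601, 0.1111, 0.2083]
tool_rot: [-0.264, 3.13, -0.0]
ft_force: [0.5, -0.3, -0.1]
grip_width: 0.576
```

```bash
python3 - <<'E'
from h import *
show()
for n in("top","side"): cv2.imwrite(f"pics/{n}7.png",optics.get_image(n)[:,:,::-1])
im=[cv2.imread(f"pics/{n}7.png") for n in("top","side")]
c=lambda a,x,y,w,h,k:cv2.resize(a[y:y+h,x:x+w],None,fx=k,fy=k,interpolation=cv2.INTER_CUBIC)
cv2.imwrite("pics/g7.png",np.hstack([c(im[0],345,135,60,90,6),c(im[1],225,110,72,90,6)]))
E
```

```text
t 29.7 p [0.4601 0.1111 0.2083] xyaw -170.37 z [ 6.e-04 -0.e+00 -1.e+00] xz,yz [-0.0006 -0.0001] F [ 0.48 -0.34 -0.07] T [0.04 0.04 0.01] w 0.5759 q [-0.46 -0.05  0.16  1.9   0.01  1.29  1.44]
```

View pics/g7.png

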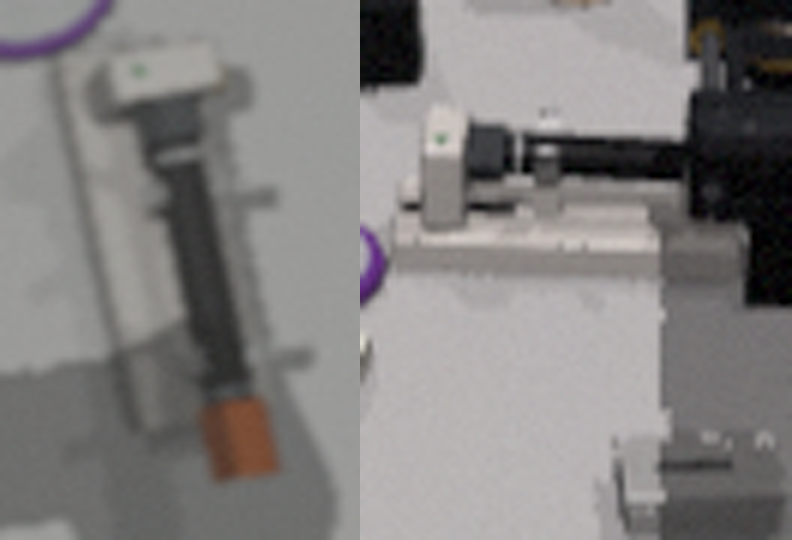

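View pics/top7.png

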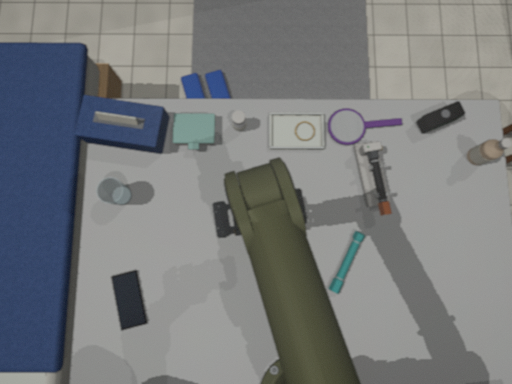

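>>> step_arm([
  [0, 0, 0, -40, 30, 0, 50],
  [0, 0, 0, -80, 60, 0, 50],
  [0, 0, 0, -120, 90, 0, 50],
  [0, 0, 0, -150, 120, 0, 50],
  [0, 0, 0, -170, 140, 0, 50],
  [0, 0, 0, -180, 150, 0, 50],
  [0, 0, 0, -180, 150, 0, 50],
  [0, 0, 0, -180, 150, 0, 50],
])

```text
time: 30.8
position: [0.6114, 0.2895, 0.2082]
tool_rot: [0.265, -3.13, 0.001]
ft_force: [0.6, -0.4, 0.0]
grip_width: 0.57
```

```bash
python3 - <<'E'
from h import *
show()
for n in("top","side"): cv2.imwrite(f"pics/{n}8.png",optics.get_image(n)[:,:,::-1])
im=[cv2.imread(f"pics/{n}8.png") for n in("top","side")]
c=lambda a,x,y,w,h,k:cv2.resize(a[y:y+h,x:x+w],None,fx=k,fy=k,interpolation=cv2.INTER_CUBIC)
cv2.imwrite("pics/g8.png",c(im[1],225,110,80,50,9)); ce={}
for n in("top","side"):
    hsv=cv2.cvtColor(im[0 if n=="top" else 1],cv2.COLOR_BGR2HSV)
    m=((hsv[...,1]>110)&(hsv[...,0]<18)&(hsv[...,2]>60)).astype(np.uint8); k,l,s,c=cv2.connectedComponentsWithStats(m)
    for i in range(1,k):
        if s[i,4]>60: print(n,s[i],c[i].round(2))
E
```

```text
t 30.8 p [0.6114 0.2895 0.2082] xyaw -170.3 z [-0.e+00 -8.e-04 -1.e+00] xz,yz [ 0.0001 -0.0008] F [ 0.61 -0.44  0.  ] T [0.07 0.01 0.01] w 0.57 q [-0.56  0.38  0.1   1.4  -0.04  1.36  1.29]
top [379 201  12  14 120] [384.49 207.59]
side [332  95  79  19 827] [370.84 103.2 ]
side [287 132  12  10 106] [292.32 136.86]
```

View pics/g8.png

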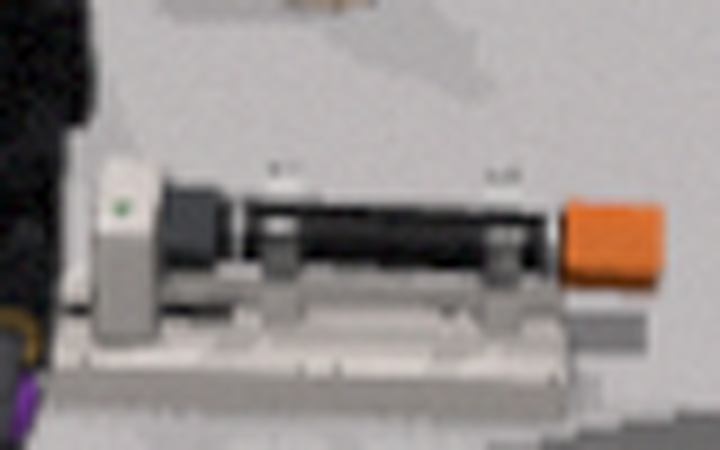

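View pics/side8.png

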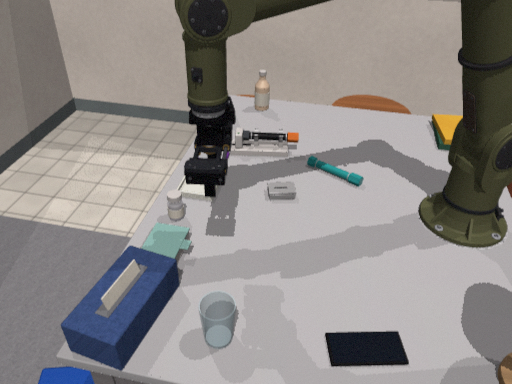

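The torch sits level in both clips with its tail on the block face. The orange head has not moved since release: (384.5,207.6) in the top view, (292.3,136.9) in the side view. The arm is clear and the bystanders look unmoved, so I'm handing in.

```bash
python3 -c "
from bench import ctrl
print(ctrl.close_job())"
```

```text
the job is handed in; nothing more can be done
None
```

I put the black and orange torch in its cradle: snapped down into both clips, slid until the tail met the block, then released. I handed the job in at about 31 s.

**Forces:**
- Snapping in showed about 7 N in my readings, and landing on the clip floor about 8.7 N.
- The slide stuck partway at about 8.8 N along and 11.5 N down. I lifted slightly to free it, which briefly pulled up on the clips with about 7 N.
- I only read forces at the end of each move, so a peak within a move could have been higher.

**Tail home:** With no vertical load, about 7 N of push moved the tail no further, and the torch origin was about 0.2 mm to -x of the seat. In the pictures the tail is flush with the block, with no gap or pin visible.

**After release:** The orange head stayed within 0.1 px in both views, the torch looks level, and the arm touches nothing. The other things look unmoved, though I judged that by eye.

**Checks that disagreed:**
- An early blurry estimate from the top view put the block face 4–5 mm further back than where the torch stopped. An estimate from the pin, the force stop and the close-ups all support where it stopped.
- At release the gripper sat 0.6 mm higher than when I first felt the clip floor. The torch had probably slipped slightly in the grip, since its height no longer changed under light loads up or down.
- The pin itself could not be measured. That it is pressed in is inferred from the tail reaching the block.

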